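Tip the cap nut out of the trap-test pot

ROBOT

A 6-joint arm with a two-finger parallel gripper is mounted at the origin on the work surface. World frame = base frame: x ahead of the robot, y to its left, z up, the work surface at z = 0. Lengths are in m, angles in rad, forces in N, time in s.
With the tool pointing down it reaches from about 0.35 to 0.775 m from the base axis. Payload 5.5 kg.
Tool frame: the origin (TCP) lies midway between the tips of the shut fingers; the grasp point (between the pads) lies 19 mm behind it; z points along the fingers, y is the line along which they close (so a half turn about z gives the same grasp; the last joint's range is limited). The gripper opens to 85 mm and grips with 20 to 120 N. Pads are 22 mm wide; open, the fingers measure 114 mm over their backs; the gripper's body (76 mm by 85 mm) begins 54 mm behind the grasp point. The pads swing forward as they close: fully open they stand 13 mm farther back than shut.
Start: joints at [1.119, 0.313, 0.046, 1.304, 0, 1.431], TCP at [0.176, 0.547, 0.231] pointing down, gripper open.
Joint ranges: [-2.76, 2.76], [-0.86, 1.69], [-1.03, 1.26], [-2.2, 2.34], [-1.47, 1.5], [-3.14, 3.14]. Speed limits (rad/s): [2.57, 2.57, 3.14, 3.14, 3.14, 3.14].

INTERFACE

Orientations are given as a unit quaternion [w, x, y, z].
In Python, from workcell import env gives the robot as it stands. The module is installed in compiled form; this text tells all that it offers.
- The arm moves only by the tool servo_tool, never from a script. Its argument "increments" is a list of rows, each an object of numbers: "grip": the closure, from 0 (fully open) to 1 (shut); "x", "y", "z": the shift along the tool's x, y, z in mm; "roll": the turn about the tool's z in degrees. In form: [{"grip": .., "x": .., "y": .., "z": .., "roll": ..}, ...]. A call has 1 to 5 rows; each row shifts and turns the commanded pose from where the row before left it, along the tool's axes as they then stand; what a row does not reach is not made up. A row lasts 1/12 s, in which the tool goes at most 41.7 mm and 7.16 degrees, less where a joint would pass 70% of its speed; a pose out of reach is approached as far as the arm can. A call is refused whole if a number of a shift passes 41.7 or a number of a turn 7.16, either way. A call with a gripper value outside its range is refused whole. The fingers move at their own pace and stop on an object; "grip_force" is the grip in N (left out, the last holds). Time passes only in rows, so rows that do not move let the fingers close. It gives the time, the measured TCP pose, the force, the opening and the grip force at its end, in the units of the state.
- env.get_state(): the state, without advancing time (a new reading comes with each control period).
- env.read_camera(name): name is "side" or "top" or "wrist"; returns the picture (480x640x3 uint8, red, green, blue); there is no depth.
- env.get_calibration(name): a dict with "vertical_fov" (degrees; the focal length in pixels is half the picture's height over the tangent of half this angle, whatever the lens; pixels are square), "cx", "cy" (the principal point, pixels), "k1" (the pictures are not rectified: a ray, as slopes to the right and down, at radius r is drawn at 1 + k1 r^2 times it, then the intrinsics apply), "rvec" (rotation vector, rad) and "tvec" (3), from world to camera coordinates, as OpenCV has them; the wrist camera has in their place "tool_from_camera" (4x4, takes a point from camera to tool coordinates, whose origin is the TCP and whose axes are the flange's). Camera axes: x right, y down, z forward; pixel columns grow to the right and rows downward; lengths in m; the calibration is good to about 2 mm. A picture is of the moment at which its call begins: read the wrist's pose just before it. get_calibration takes no time and is no camera call.
- env.hand_in(): hands the job in; it is judged then, once.
The state is a dict: "clock": time; "joint_pos": joint angles; "qvel": joint speeds; "tau": joint torques, N m; "tcp_pos": TCP position; "orientation": TCP orientation; "wrist_force": force on the tool from outside, world axes, zero at the start; "ft_torque": the same for the moment, N m; "finger_gap": finger opening in m; "grip_force": force on a finger pad.
Only numpy, scipy, OpenCV 4.12 (cv2) and the standard library are available. Lean on these libraries where they do the work, as an engineer would, in place of code of your own. Each camera call takes 0.05 s, during which the arm holds its last target. There are 200 camera calls.

TASK

Two tilting pots stand on the trap test plinth; one of them has a brass cap nut lying in it. Tip that pot right over on its pivot, as far as it goes, so that the nut drops into the tray below, and leave it tipped to drain. Tip the nut out rather than picking it out with the gripper, and leave the other, empty pot upright.

Things in the scene. Friction and masses are not known exactly. Their poses are not given: they have to be found in the camera images.
- full_stand: Fixed stand of the pot with the nut: base plate 310 x 190 mm, two dark posts 138 mm high (outer faces y = +-85 mm). Origin on the work surface below the pivot; x = pouring direction, roughly away from the robot; y along the pivot axis, 120 mm up. Fixed open tray on the plate: x -55 to 195, y +-65, rim 45 mm up. Steel pot, 104 mm wide, 70 tall, centred at x = -35, rim 160 mm up.
- full_handle (a point): Centre of that pot's lever handle: a black round bar, 16 mm thick, 56 mm long, parallel to the stand's y, fixed to the lever at its inner end (y = 98), free at the outer (y = 154); centre y = 126 mm. 100 mm from the pivot axis. At joint value q it is at x = 100 sin(q - 0.7), z = 120 + 100 cos(q - 0.7) mm from the stand's origin; nothing stands beside or beneath it.
- full_cradle (a joint): Tilt of the cradle with the nut's pot, rad: 0 upright on its rest stop, growing as it pours towards the stand's +x (the handle goes up, over and down), 2.4 at the far stop. Light: a few newtons at the handle. Let go below 1.2 it falls back to 0, near 1.4 it balances, past 1.7 it falls on to the far stop and stays. The nut slides out late in the travel.
- cap_nut: Brass hexagon cap nut, 30 mm across flats, 34 mm tall with a domed top, about 110 g; origin at the centre of its flat underside, z through the dome. Starts dome up on the floor of one of the two pots, which are alike with like stands, levers and trays.
- spare_cradle (a joint): Tilt of the other, empty pot's cradle on its own stand of the same make, rad: 0 upright. It is to stay there.

How it is judged:
By the outcome, as a careful person would: the job done as asked, in the order asked, and still so for the second after the job is handed in, with the robot touching nothing.
It also fails if it takes over 48 s, if anything falls off the work surface, if the arm or the gripper's body presses on something with over 40 N, if the wrist force passes 120 N, or if a joint passes its speed limit or range.

## Working session

There is one attempt and no reset: what is moved stays moved. The work goes in short steps, Python scripts to look and compute and a tool call to move; the robot and the scene stay as the last step left them, time stands still between calls to the robot, and variables do not carry over. Pictures are saved under pics/ and viewed, at most 10 in all, crops included, and the job is handed in when it is done.

Besides the shell and the picture viewer there is one more tool, called after "Request:" as a command line: name --argument value ..., lists and objects as JSON in quotes. servo_tool: Moves the arm, as the interface text tells. Its arguments: {"type":"object","properties":{"increments":{"type":"array"},"grip_force":{"type":"number"}},"required":["increments"]}

```bash
mkdir -p pics
cat > h.py <<'E'
import numpy as np, cv2
from workcell import env
from scipy.spatial.transform import Rotation as R
def K(c):
    f=240/np.tan(np.radians(c["vertical_fov"])/2); return np.array([[f,0,c["cx"]],[0,f,c["cy"]],[0,0,1]]), np.array([c["k1"],0,0,0,0])
def cam(n,s=None):
    c=env.get_calibration(n); k,d=K(c)
    if n=="wrist":
        T=np.eye(4); q=s["orientation"]; T[:3,:3]=R.from_quat([q[1],q[2],q[3],q[0]]).as_matrix(); T[:3,3]=s["tcp_pos"]
        M=np.linalg.inv(T@np.array(c["tool_from_camera"])); return k,d,M[:3,:3],M[:3,3]
    return k,d,R.from_rotvec(np.ravel(c["rvec"])).as_matrix(),np.ravel(c["tvec"])
def ray(C,uv):
    k,d,r,t=C; p=cv2.undistortPoints(np.array([[uv]],float),k,d)[0,0]
    return -r.T@t, r.T@np.array([p[0],p[1],1])
def onz(C,uv,z):
    o,v=ray(C,uv); return o+v*(z-o[2])/v[2]
def proj(C,P):
    k,d,r,t=C; return cv2.projectPoints(np.atleast_2d(P).astype(float),cv2.Rodrigues(r)[0],t,k,d)[0][:,0]
E
python3 - <<'E'
from h import *
s=env.get_state(); print(s["clock"],s["tcp_pos"],s["orientation"])
for n in("top","side"):
    cv2.imwrite(f"pics/{n}0.png",env.read_camera(n)[:,:,::-1]); C=cam(n); print(n,-C[2].T@C[3])
E
```

```text
0.0 [0.1761457  0.54681733 0.23040707] [-2.79532766e-04  1.55249742e-01  9.87874826e-01 -8.76229719e-04]
top [ 0.34208148 -0.09283393  1.16452542]
side [ 0.35903529 -0.69150624  0.85292647]
```

View pics/top0.png

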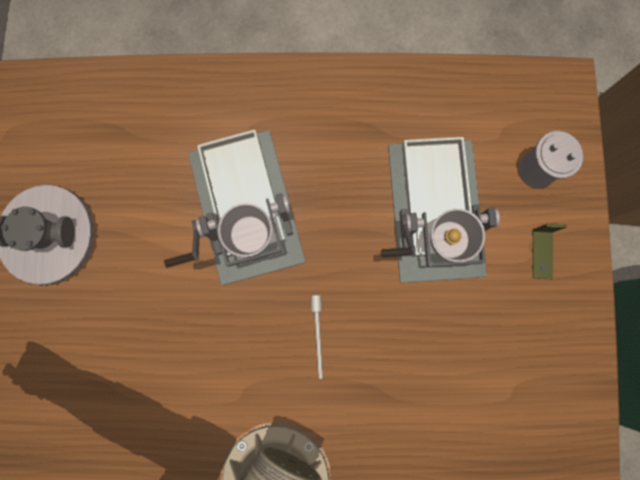

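View pics/side0.png

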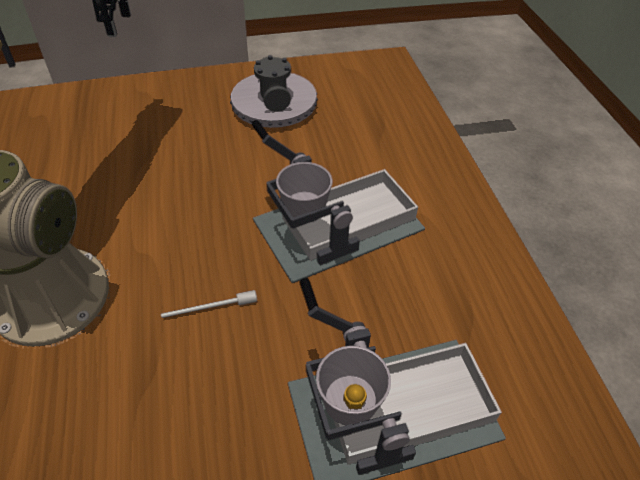

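The top view shows the nut in the right-hand pot at (453,236), with its handle at about (383–410, 252). The left pot, at (246,231), is empty. The side view agrees, with the nut at (355,396) in the near pot.

Run:
```python
from h import *
C=cam("top"); S=cam("side")
im=cv2.imread("pics/top0.png"); 
# plate mask: grey-green
h=cv2.cvtColor(im,cv2.COLOR_BGR2HSV); x0,y0,x1,y1=375,120,500,295
b=im.astype(int); m=((b[...,0]-b[...,2])>-8).astype(np.uint8)*255  # non-brown
m[:y0]=0;m[y1:]=0;m[:,:x0]=0;m[:,x1:]=0
m2=cv2.morphologyEx(m,cv2.MORPH_OPEN,np.ones((25,25)))
c=max(cv2.findContours(m2,0,2)[0],key=cv2.contourArea); r=cv2.minAreaRect(c); print(r)
for p in cv2.boxPoints(r): print(p,onz(C,p,.006))
for n,p in dict(TLc=(389,144),TRc=(471,139),BRc=(486,275),BLc=(401,282)).items(): print(n,onz(C,p,.006))
# handle: dark pixels
g=(im.max(2)<50).astype(np.uint8); g[:240]=0;g[265:]=0;g[:,:375]=0;g[:,411:]=0
ys,xs=np.nonzero(g); print("handle",xs.min(),xs.max(),ys.min(),ys.max(),len(xs))
vx=cv2.fitLine(np.c_[xs,ys].astype(np.float32),2,0,.01,.01).ravel();print(vx)
print("hends",onz(C,(382,254),.1965),onz(C,(409,252),.1965))
print("pot rim",onz(C,(456,235),.16))
np.set_printoptions(precision=4,suppress=True)
z=np.zeros((120,125,3)); 
a=cv2.resize(im[120:290,370:510],None,fx=3.4,fy=3.4,interpolation=2); 
si=cv2.imread("pics/side0.png")[270:480,280:510]; si=cv2.resize(si,None,fx=1.4,fy=1.4); a=cv2.resize(a,(476,578))
o=np.zeros((578,800,3),np.uint8); o[:,:476]=a; o[:294,476:476+322]=si[:294,:322]; cv2.imwrite("pics/c.png",o)
```

```text
Traceback (most recent call last):
ValueError: max() iterable argument is empty
```

Run:
```python
from h import *
np.set_printoptions(precision=4,suppress=True)
C=cam("top")
im=cv2.imread("pics/top0.png")
for n,p in dict(TLc=(389,144),TRc=(471,139),BRc=(486,275),BLc=(401,282)).items(): print(n,onz(C,p,.006))
g=(im.max(2)<50).astype(np.uint8); g[:240]=0;g[265:]=0;g[:,:375]=0;g[:,411:]=0
ys,xs=np.nonzero(g); print("handle",xs.min(),xs.max(),ys.min(),ys.max(),len(xs))
print("hends",onz(C,(382,254),.1965),onz(C,(409,252),.1965))
print("pot rim",onz(C,(456,235),.16))
o=cv2.resize(im[125:295,365:505],None,fx=3.5,fy=3.5,interpolation=2); cv2.imwrite("pics/c.png",o)
```

```text
TLc [ 0.7235 -0.2475  0.006 ]
TRc [ 0.737  -0.4342  0.006 ]
BRc [ 0.4293 -0.4549  0.006 ]
BLc [ 0.4145 -0.2681  0.006 ]Traceback (most recent call last):
  File "<stdin>", line 7, in <module>
    return umr_minimum(a, axis, None, out, keepdims, initial, where)
ValueError: zero-size array to reduction operation minimum which has no identity
```

Run:
```python
from h import *
np.set_printoptions(precision=4,suppress=True)
C=cam("top")
im=cv2.imread("pics/top0.png")
print("hends",onz(C,(382,254),.1965),onz(C,(409,252),.1965))
print("pot rim",onz(C,(456,235),.16))
o=cv2.resize(im[125:295,365:505],None,fx=3.5,fy=3.5,interpolation=2); cv2.imwrite("pics/c.png",o)
```

```text
hends [ 0.4534 -0.2055  0.1965] [ 0.4571 -0.2548  0.1965]
pot rim [ 0.494  -0.3517  0.16  ]
```

View pics/c.png

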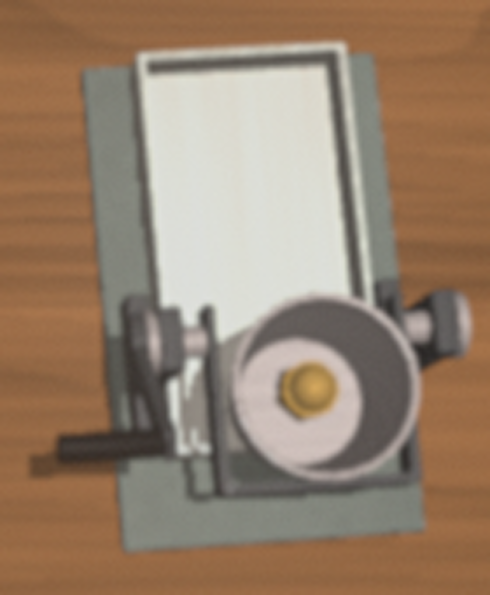

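Crop: the handle runs from (381.6,252.7) to (412.1,251.3), and the rim centre is near (458,236). That gives a stand yaw of about 4° and an origin near (0.528,-0.3525). Next I'll plan the transit.

```bash
cat > plan.py <<'E'
from h import *
def plan(wps, yaw_goal, step=40):
    s=env.get_state(); q=s["orientation"]; r=R.from_quat([q[1],q[2],q[3],q[0]]); p=np.array(s["tcp_pos"])
    y=r.as_matrix()[:,1]; roll=np.degrees(np.arctan2(y[1],y[0]))-yaw_goal
    print("roll total",roll)
    for w in wps:
        while True:
            d=np.array(w)-p; n=np.linalg.norm(d)
            if n<.5e-3: break
            if n>step*1e-3: d*=step*1e-3/n
            l=np.round(r.inv().apply(d)*1000); a=np.round(np.clip(roll,-7,7),1); roll-=a
            print('{"grip":0,"x":%d,"y":%d,"z":%d,"roll":%g},'%(*l,a)); p=p+r.apply(l/1000); r=r*R.from_euler("z",a,degrees=True)
            if n<=step*1e-3: break
    print(p,roll)
E
python3 - <<'E'
from plan import *
plan([(.21,.48,.30),(.41,.18,.30),(.4555,-.225,.30)],4)
E
```

```text
roll total 68.13803396662826
{"grip":0,"x":-21,"y":-21,"z":-27,"roll":7},
{"grip":0,"x":-23,"y":-18,"z":-27,"roll":7},
{"grip":0,"x":-14,"y":-9,"z":-15,"roll":7},
{"grip":0,"x":-38,"y":-12,"z":0,"roll":7},
{"grip":0,"x":-39,"y":-7,"z":0,"roll":7},
{"grip":0,"x":-40,"y":-2,"z":0,"roll":7},
{"grip":0,"x":-40,"y":2,"z":0,"roll":7},
{"grip":0,"x":-39,"y":7,"z":0,"roll":7},
{"grip":0,"x":-38,"y":12,"z":0,"roll":7},
{"grip":0,"x":-36,"y":17,"z":0,"roll":5.1},
{"grip":0,"x":-35,"y":20,"z":0,"roll":0},
{"grip":0,"x":-35,"y":20,"z":0,"roll":0},
{"grip":0,"x":-1,"y":0,"z":0,"roll":0},
{"grip":0,"x":-40,"y":2,"z":0,"roll":0},
{"grip":0,"x":-40,"y":2,"z":0,"roll":0},
{"grip":0,"x":-40,"y":2,"z":0,"roll":0},
{"grip":0,"x":-40,"y":2,"z":0,"roll":0},
{"grip":0,"x":-40,"y":1,"z":0,"roll":0},
{"grip":0,"x":-40,"y":2,"z":0,"roll":0},
{"grip":0,"x":-40,"y":1,"z":0,"roll":0},
{"grip":0,"x":-40,"y":2,"z":0,"roll":0},
{"grip":0,"x":-40,"y":1,"z":0,"roll":0},
{"grip":0,"x":-40,"y":2,"z":0,"roll":0},
{"grip":0,"x":-7,"y":0,"z":0,"roll":0},
[ 0.45566218 -0.22514643  0.30041095] 0.03803396662825698
```

Request:
servo_tool --increments '[{"grip":0,"x":-21,"y":-21,"z":-27,"roll":7},{"grip":0,"x":-23,"y":-18,"z":-27,"roll":7},{"grip":0,"x":-14,"y":-9,"z":-15,"roll":7},{"grip":0,"x":-38,"y":-12,"z":0,"roll":7},{"grip":0,"x":-39,"y":-7,"z":0,"roll":7}]'

```text
clock: 0.52
tcp_pos: [0.2549, 0.4134, 0.3012]
orientation: [0.0, 0.447, 0.895, 0.001]
wrist_force: [0.6, 0.1, 0.4]
finger_gap: 0.0856
grip_force: 0.0
```

Request:
servo_tool --increments '[{"grip":0,"x":-40,"y":-2,"z":0,"roll":7},{"grip":0,"x":-40,"y":2,"z":0,"roll":7},{"grip":0,"x":-39,"y":7,"z":0,"roll":7},{"grip":0,"x":-38,"y":12,"z":0,"roll":7},{"grip":0,"x":-36,"y":17,"z":0,"roll":5.1}]'

```text
clock: 0.93
tcp_pos: [0.3656, 0.2462, 0.3002]
orientation: [-0.0, 0.684, 0.73, -0.0]
wrist_force: [1.1, -0.3, -0.8]
finger_gap: 0.0856
grip_force: 0.0
```

Request:
servo_tool --increments '[{"grip":0,"x":-35,"y":20,"z":0,"roll":0},{"grip":0,"x":-35,"y":20,"z":0,"roll":0},{"grip":0,"x":-40,"y":2,"z":0,"roll":0},{"grip":0,"x":-40,"y":2,"z":0,"roll":0},{"grip":0,"x":-40,"y":2,"z":0,"roll":0}]'

```text
clock: 1.35
tcp_pos: [0.4244, 0.0598, 0.2999]
orientation: [-0.0, 0.682, 0.732, -0.0]
wrist_force: [0.6, -0.4, -0.3]
finger_gap: 0.0852
grip_force: 0.0
```

Request:
servo_tool --increments '[{"grip":0,"x":-40,"y":2,"z":0,"roll":0},{"grip":0,"x":-40,"y":1,"z":0,"roll":0},{"grip":0,"x":-40,"y":2,"z":0,"roll":0},{"grip":0,"x":-40,"y":1,"z":0,"roll":0},{"grip":0,"x":-40,"y":2,"z":0,"roll":0}]'

```text
clock: 1.77
tcp_pos: [0.446, -0.1392, 0.3001]
orientation: [-0.0, 0.682, 0.731, 0.0]
wrist_force: [1.4, 0.7, 0.4]
finger_gap: 0.086
grip_force: 0.0
```

Request:
servo_tool --increments '[{"grip":0,"x":-40,"y":1,"z":0,"roll":0},{"grip":0,"x":-40,"y":2,"z":0,"roll":0},{"grip":0.3,"x":-7,"y":0,"z":0,"roll":0},{"grip":0.3,"x":0,"y":0,"z":0,"roll":0},{"grip":0.3,"x":0,"y":0,"z":0,"roll":0}]'

```text
clock: 2.18
tcp_pos: [0.4552, -0.2236, 0.2996]
orientation: [-0.001, 0.682, 0.731, 0.0]
wrist_force: [-0.1, 0.2, 0.1]
finger_gap: 0.0594
grip_force: 0.0
```

Run:
```python
from h import *
s=env.get_state(); im=env.read_camera("wrist")[:,:,::-1].copy(); W=cam("wrist",s)
print(s["finger_gap"], proj(W,[[.4565,-.230,.1965],[.4545,-.202,.1965],[.4585,-.258,.1965]]))
cv2.imwrite("pics/w.png",im)
```

```text
0.0594330072744363 [[320.18382748 244.31092831]
 [320.10504996 206.06095763]
 [320.25749794 280.30153687]]
```

View pics/w.png

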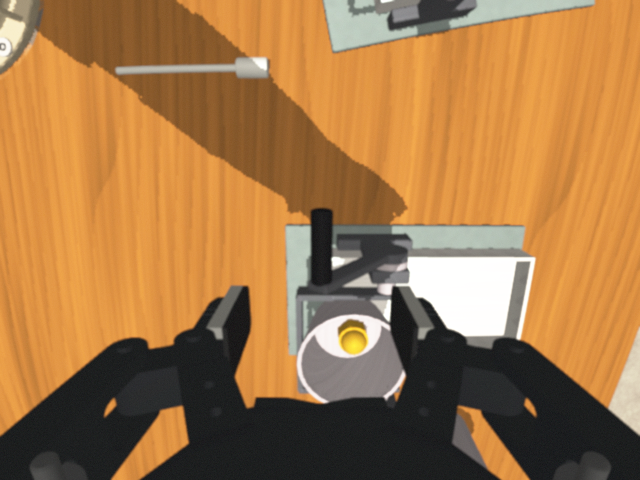

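Wrist view: the handle runs from (321,210) to (321,283), within about 2 mm of the estimate. I'll descend around it and close to a loose cage.

Request:
servo_tool --increments '[{"grip":0.3,"x":0,"y":1,"z":41,"roll":0},{"grip":0.3,"x":0,"y":0,"z":41,"roll":0},{"grip":0.3,"x":0,"y":0,"z":30,"roll":0},{"grip":0.3,"x":0,"y":0,"z":10,"roll":0},{"grip":0.66,"x":0,"y":0,"z":0,"roll":0}]' --grip_force 20

```text
clock: 2.65
tcp_pos: [0.4551, -0.2209, 0.1761]
orientation: [-0.003, 0.681, 0.732, -0.0]
wrist_force: [-0.2, 0.0, 0.4]
finger_gap: 0.0493
grip_force: 0.0
```

Request:
servo_tool --increments '[{"grip":0.66,"x":0,"y":0,"z":0,"roll":0},{"grip":0.66,"x":0,"y":0,"z":0,"roll":0},{"grip":0.66,"x":0,"y":0,"z":0,"roll":0}]'

```text
clock: 2.9
tcp_pos: [0.4582, -0.2244, 0.1807]
orientation: [0.002, 0.682, 0.732, 0.0]
wrist_force: [0.2, -0.2, 0.8]
finger_gap: 0.0292
grip_force: 0.0
```

Run:
```python
from h import *
s=env.get_state(); print(s["tcp_pos"],s["finger_gap"],s["wrist_force"])
cv2.imwrite("pics/w2.png",env.read_camera("side")[:,:,::-1])
q=np.r_[np.arange(0,1.2,.1),np.arange(1.2,2.41,.08)]
P=np.c_[100*np.sin(q-.7),100*np.cos(q-.7)]
for a,b in zip(q[1:],np.diff(P,axis=0)): print(round(a,2),"y %.0f z %.0f"%(b[0],-b[1]),end="; ")
```

```text
[ 0.45817932 -0.22435354  0.1807267 ] 0.02924409859675289 [ 0.15694697 -0.20626359  0.80061123]
0.1 y 8 z -6; 0.2 y 9 z -5; 0.3 y 9 z -4; 0.4 y 9 z -3; 0.5 y 10 z -2; 0.6 y 10 z -1; 0.7 y 10 z -0; 0.8 y 10 z 0; 0.9 y 10 z 1; 1.0 y 10 z 2; 1.1 y 9 z 3; 1.2 y 9 z 4; 1.28 y 7 z 4; 1.36 y 7 z 5; 1.44 y 6 z 5; 1.52 y 6 z 6; 1.6 y 5 z 6; 1.68 y 5 z 6; 1.76 y 4 z 7; 1.84 y 4 z 7; 1.92 y 3 z 7; 2.0 y 2 z 8; 2.08 y 2 z 8; 2.16 y 1 z 8; 2.24 y 1 z 8; 2.32 y -0 z 8; 2.4 y -1 z 8;
```

View pics/w2.png

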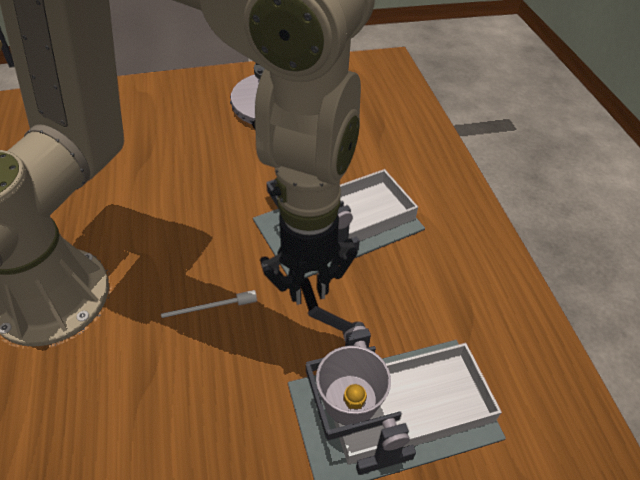

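The side view shows the fingers straddling the handle at about (310,285). I'll follow the arc.

Request:
servo_tool --increments '[{"grip":0.66,"x":0,"y":8,"z":-6,"roll":0},{"grip":0.66,"x":0,"y":9,"z":-5,"roll":0},{"grip":0.66,"x":0,"y":9,"z":-4,"roll":0},{"grip":0.66,"x":0,"y":9,"z":-3,"roll":0},{"grip":0.66,"x":0,"y":10,"z":-2,"roll":0}]'

```text
clock: 3.37
tcp_pos: [0.501, -0.2211, 0.2002]
orientation: [0.0, 0.682, 0.731, -0.001]
wrist_force: [-5.1, -1.2, 3.6]
finger_gap: 0.0292
grip_force: 2.3
```

Request:
servo_tool --increments '[{"grip":0.66,"x":0,"y":10,"z":-1,"roll":0},{"grip":0.66,"x":0,"y":10,"z":0,"roll":0},{"grip":0.66,"x":0,"y":10,"z":0,"roll":0},{"grip":0.66,"x":0,"y":10,"z":1,"roll":0},{"grip":0.66,"x":0,"y":10,"z":2,"roll":0}]'

```text
clock: 3.78
tcp_pos: [0.5527, -0.2171, 0.1963]
orientation: [0.0, 0.682, 0.732, 0.0]
wrist_force: [-2.1, -0.8, 1.7]
finger_gap: 0.0286
grip_force: 1.1
```

Run:
```python
from h import *
s=env.get_state(); print(s["tcp_pos"],s["finger_gap"],s["wrist_force"])
cv2.imwrite("pics/w3.png",env.read_camera("side")[:,:,::-1])
```

```text
[ 0.55272939 -0.2170728   0.19629767] 0.02859485362041252 [-2.14576254 -0.76416142  1.66829648]
```

View pics/w3.png

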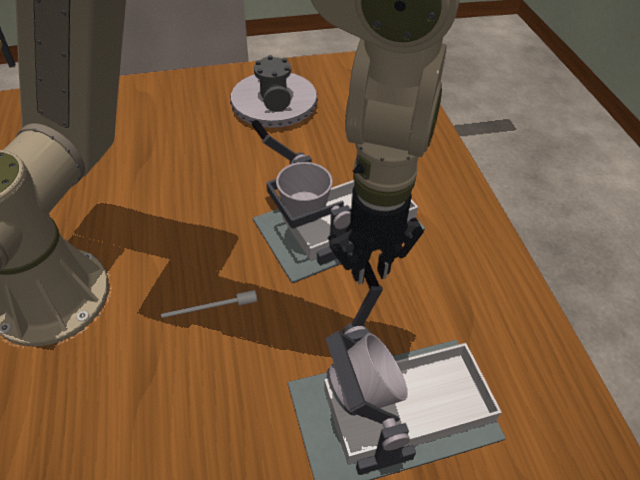

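The pot is tilting, with its handle held in the cage at about (372,270), and the empty pot stays upright. I'll carry on over the top and down.

Request:
servo_tool --increments '[{"grip":0.66,"x":0,"y":9,"z":3,"roll":0},{"grip":0.66,"x":0,"y":9,"z":4,"roll":0},{"grip":0.66,"x":0,"y":7,"z":4,"roll":0},{"grip":0.66,"x":0,"y":7,"z":5,"roll":0},{"grip":0.66,"x":0,"y":6,"z":5,"roll":0}]'

```text
clock: 4.25
tcp_pos: [0.5902, -0.2142, 0.1745]
orientation: [-0.0, 0.682, 0.732, 0.0]
wrist_force: [-1.9, -0.3, 1.2]
finger_gap: 0.0292
grip_force: 0.5
```

Request:
servo_tool --increments '[{"grip":0.66,"x":0,"y":6,"z":6,"roll":0},{"grip":0.66,"x":0,"y":5,"z":6,"roll":0},{"grip":0.66,"x":0,"y":5,"z":6,"roll":0},{"grip":0.66,"x":0,"y":4,"z":7,"roll":0},{"grip":0.66,"x":0,"y":4,"z":7,"roll":0}]'

```text
clock: 4.67
tcp_pos: [0.6138, -0.2126, 0.1425]
orientation: [0.0, 0.682, 0.732, 0.0]
wrist_force: [-0.1, -1.1, -0.1]
finger_gap: 0.0294
grip_force: 0.1
```

Request:
servo_tool --increments '[{"grip":0.66,"x":0,"y":3,"z":7,"roll":0},{"grip":0.66,"x":0,"y":2,"z":8,"roll":0},{"grip":0.66,"x":0,"y":2,"z":8,"roll":0},{"grip":0.66,"x":0,"y":1,"z":8,"roll":0},{"grip":0.66,"x":0,"y":1,"z":8,"roll":0}]'

```text
clock: 5.08
tcp_pos: [0.6223, -0.212, 0.1034]
orientation: [-0.0, 0.682, 0.732, 0.0]
wrist_force: [0.4, 0.4, 0.5]
finger_gap: 0.0288
grip_force: 0.0
```

Request:
servo_tool --increments '[{"grip":0.66,"x":0,"y":0,"z":8,"roll":0},{"grip":0.66,"x":0,"y":-1,"z":8,"roll":0},{"grip":0.4,"x":0,"y":0,"z":0,"roll":0},{"grip":0.4,"x":0,"y":0,"z":0,"roll":0},{"grip":0.4,"x":0,"y":0,"z":0,"roll":0}]'

```text
clock: 5.5
tcp_pos: [0.6214, -0.2123, 0.0886]
orientation: [0.0, 0.682, 0.732, 0.0]
wrist_force: [0.0, 0.1, -0.1]
finger_gap: 0.0509
grip_force: 0.0
```

Run:
```python
from h import *
s=env.get_state(); print(s["tcp_pos"],s["finger_gap"],s["wrist_force"])
cv2.imwrite("pics/w4.png",env.read_camera("side")[:,:,::-1])
```

```text
[ 0.62142501 -0.21225322  0.08857974] 0.05093728074354068 [ 0.01068496  0.12528708 -0.0613567 ]
```

View pics/w4.png

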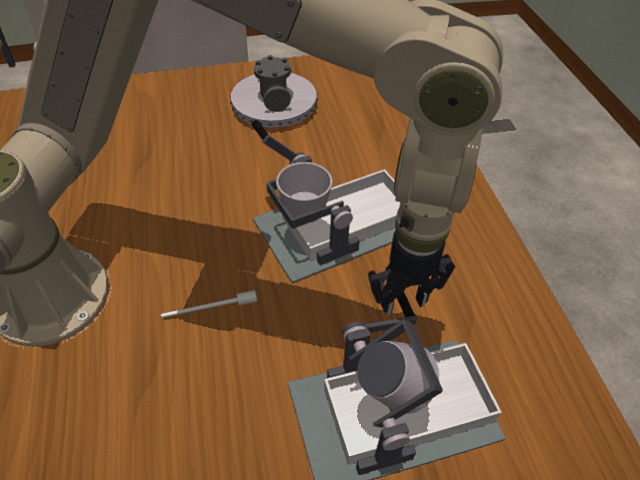

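The pot is tipped over and the nut is hidden behind it. I'll back the arm off upward and look again.

Request:
servo_tool --increments '[{"grip":0.2,"x":0,"y":0,"z":0,"roll":0},{"grip":0.2,"x":0,"y":0,"z":0,"roll":0},{"grip":0.2,"x":0,"y":0,"z":-20,"roll":0},{"grip":0.2,"x":0,"y":0,"z":-40,"roll":0},{"grip":0.2,"x":0,"y":0,"z":-40,"roll":0}]'

```text
clock: 5.97
tcp_pos: [0.62, -0.2115, 0.1878]
orientation: [-0.002, 0.682, 0.732, -0.001]
wrist_force: [1.0, -0.6, 1.3]
finger_gap: 0.0682
grip_force: 0.0
```

Request:
servo_tool --increments '[{"grip":0.2,"x":0,"y":0,"z":-40,"roll":0},{"grip":0.2,"x":20,"y":0,"z":-40,"roll":0},{"grip":0.2,"x":0,"y":0,"z":0,"roll":0},{"grip":0.2,"x":0,"y":0,"z":0,"roll":0},{"grip":0.2,"x":0,"y":0,"z":0,"roll":0}]'

```text
clock: 6.38
tcp_pos: [0.6201, -0.1934, 0.2657]
orientation: [0.0, 0.682, 0.732, 0.0]
wrist_force: [0.0, -0.4, -0.8]
finger_gap: 0.068
grip_force: 0.0
```

Run:
```python
from h import *
W=env.read_camera("wrist"); S=env.read_camera("side"); T=env.read_camera("top")
o=np.zeros((600,800,3),np.uint8)
o[:300,:400]=cv2.resize(W,(400,300)); o[:300,400:]=cv2.resize(T[100:300,330:560],(400,300)); o[300:,:400]=cv2.resize(S[300:480,280:520],(400,300))
cv2.imwrite("pics/m.png",o[:,:,::-1])
for n,i in(("w",W),("s",S),("t",T)):
    h=cv2.cvtColor(i,cv2.COLOR_RGB2HSV); m=cv2.inRange(h,(17,150,90),(30,255,255)); print(n,m.sum()//255, np.argwhere(m).mean(0) if m.any() else None)
s=env.get_state(); print(s["clock"],s["tcp_pos"],s["wrist_force"])
```

```text
w 978 [259.27198364 271.36196319]
s 1 [220.  53.]
t 0 None
6.5333 [ 0.61921646 -0.19350115  0.2635482 ] [0.43617314 0.46464699 0.64255374]
```

View pics/m.png

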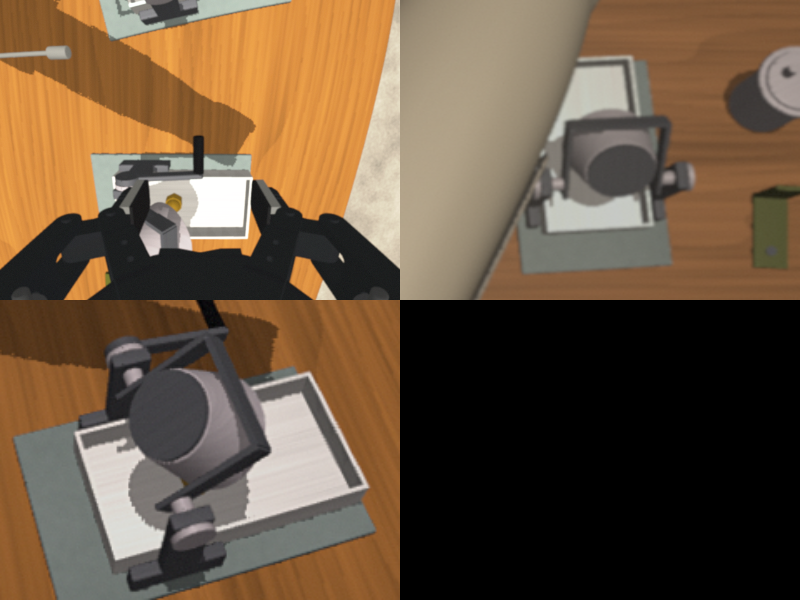

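Wrist tile: the nut is near full-resolution pixel (278,323), just past the pot's lip. I'll triangulate it from a second viewpoint to confirm its height.

Request:
servo_tool --increments '[{"grip":0.2,"x":30,"y":15,"z":0,"roll":0},{"grip":0.2,"x":30,"y":15,"z":0,"roll":0},{"grip":0.2,"x":0,"y":0,"z":0,"roll":0},{"grip":0.2,"x":0,"y":0,"z":0,"roll":0},{"grip":0.2,"x":0,"y":0,"z":0,"roll":0}]'

```text
clock: 6.95
tcp_pos: [0.6453, -0.1317, 0.2642]
orientation: [-0.001, 0.682, 0.732, -0.001]
wrist_force: [0.4, -0.2, -0.1]
finger_gap: 0.0684
grip_force: 0.0
```

Run:
```python
from h import *
np.set_printoptions(precision=4,suppress=True)
s=env.get_state(); W=env.read_camera("wrist"); C=cam("wrist",s)
h=cv2.cvtColor(W,cv2.COLOR_RGB2HSV); m=cv2.inRange(h,(17,150,60),(32,255,255))
n,l,st,ce=cv2.connectedComponentsWithStats(m)
for i in range(1,n):
    if st[i,4]>30: print(st[i],ce[i])
o=np.array([.528,-.3525]);a=np.radians(4);Rm=np.array([[np.cos(a),-np.sin(a)],[np.sin(a),np.cos(a)]])
x=proj(C,[.6,-.34,.02])[0]; print("exp",x)
u,v=np.clip(x.astype(int)-[130,100],0,[380,280]); print(u,v)
cv2.imwrite("pics/z.png",cv2.resize(W[v:v+200,u:u+260,::-1],None,fx=3,fy=3,interpolation=2))
# old view
c2=cv2.imread("pics/m.png")
s0=dict(s); s0["tcp_pos"]=[0.6192,-.1935,.2635+.002]
C0=cam("wrist",s0)
for z in (.01,.02,.05,.1):
    P=onz(C0,(278,323),z); print(z,"stand",Rm.T@(P[:2]-o),"new px",proj(C,P)[0])
```

```text
[245 353  24  29 553] [256.642  367.4105]
exp [272.6171 360.0754]
142 260
0.01 stand [ 0.0496 -0.0056] new px [256.454  363.7792]
0.02 stand [0.051  0.0001] new px [255.9234 364.7831]
0.05 stand [0.055  0.0173] new px [254.1628 368.1145]
0.1 stand [0.0617 0.0459] new px [250.5103 375.025 ]
```

View pics/z.png

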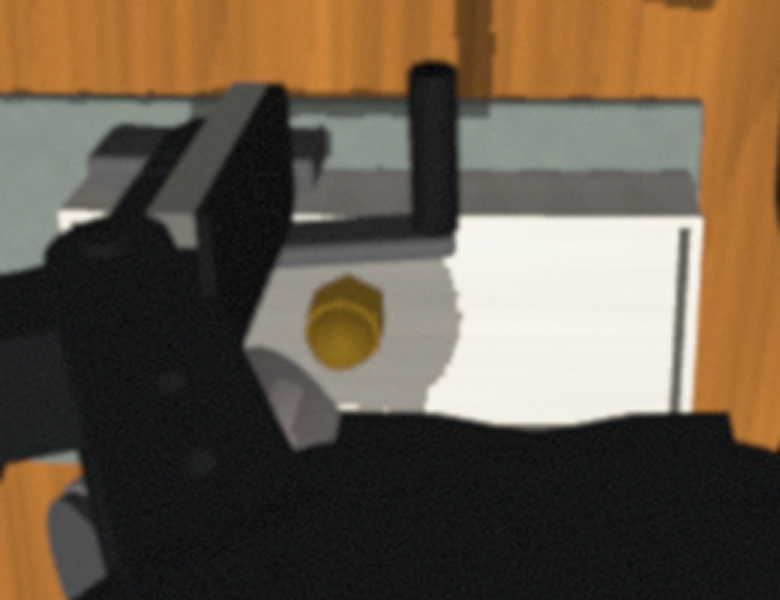

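The nut lies in the tray, at a triangulated height of about 2–4 cm, clear of the pot. I'll check the handle against its end-stop position and hand in if it agrees.

Run:
```python
from h import *
s=env.get_state(); C=cam("wrist",s)
o=np.array([.528,-.3525]);a=np.radians(4);Rm=np.array([[np.cos(a),-np.sin(a)],[np.sin(a),np.cos(a)]])
for q in (1.9,2.2,2.4):
    l=Rm@[.1*np.sin(q-.7),.126]+o; print(q,proj(C,[*l,.12+.1*np.cos(q-.7)])[0])
p=proj(C,[*(Rm@[.0992,.126]+o),.107])[0]
if np.hypot(*(p-[286,310]))<8: print(env.hand_in())
```

```text
1.9 [270.57624606 336.21646193]
2.2 [282.39459574 318.3244    ]
2.4 [283.95047254 307.74370944]
the job is handed in; nothing more can be done
None
```

The pot with the nut is tipped over to its far stop and left there, the nut is in the tray below, the empty pot is still upright, and the job was handed in at about 7 s on the robot's clock.

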